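# Sort the analyser's consumables into their trays

## Robot

A 6-joint arm with a two-finger parallel gripper is mounted at the origin on the work surface. World frame = base frame: x ahead of the robot, y to its left, z up, the work surface at z = 0. Lengths are in m, angles in rad, forces in N, time in s.
With the tool pointing down it reaches from about 0.275 to 0.825 m from the base axis. Payload 4.9 kg.
Tool frame: the origin (TCP) lies midway between the tips of the shut fingers; the grasp point (between the pads) lies 19 mm behind it (bot.grip_depth is the distance from the TCP to the grasp point, in m); y points along the fingers, x is the direction in which the jaws open and shut, and the axes are right-handed (so a half turn about y gives the same grasp; the last joint's range is limited). The gripper opens to 85 mm and grips with 20 to 120 N. Pads are 22 mm wide; open, the fingers measure 114 mm over their backs; the gripper's body (76 mm by 85 mm) begins 54 mm behind the grasp point. The pads swing forward as they close: fully open they stand 13 mm farther back than shut.
Start: joints at [1.127, 0.326, -0.193, 1.052, 0, 1.437], TCP at [0.168, 0.524, 0.231] pointing down, gripper open.
Joint ranges: [-2.65, 2.65], [-0.97, 1.79], [-1.3, 1.35], [-1.93, 2.1], [-1.47, 1.37], [-3.14, 3.14]. Speed limits (rad/s): [2.57, 2.57, 3.14, 3.14, 3.14, 3.14].

## Interface

Orientations are given as a unit quaternion [w, x, y, z].
In Python, from cell import bot gives the robot as it stands. Calls block until the motion is done:
- bot.move_pose(position, orientation): joint-space move of the TCP to a pose.
- bot.move_linear(position, speed=0.15, rotation=None, until_force=None): straight line of the TCP; rotation=None keeps the orientation; speed is the mean speed in m/s. With until_force (N) it stops when the force on the tool has changed by that much, and returns True; else False.
- bot.goto_joints(angles): joint-space move.
- bot.set_gripper(opening, grasp_force=None): opening from 0.0 (shut) to 1.0 (fully open); grasp_force is the grip in N (None keeps the last); returns when the fingers have stopped.
- bot.wait(seconds).
- bot.solve_ik(position, orientation): joint angles nearest the present ones, or None.
- bot.camera(name): name is "scene" or "top" or "wrist"; returns the picture (384x512x3 uint8, red, green, blue); there is no depth.
- bot.calibration(name): a dict with "mtx" (3x3 intrinsics, pixels), "k1" (the pictures are not rectified: a ray, as slopes to the right and down, at radius r is drawn at 1 + k1 r^2 times it, then the intrinsics apply), "extrinsics" (4x4, takes a point from world to camera coordinates); the wrist camera has in their place "hand_eye" (4x4, takes a point from camera to tool coordinates, whose origin is the TCP and whose axes are the tool frame's). Camera axes: x right, y down, z forward; pixel columns grow to the right and rows downward; lengths in m; the calibration is good to about 2 mm. A picture is of the moment at which its call begins: read the wrist's pose just before it. calibration takes no time and is no camera call.
A pose or a line that the arm cannot do raises bot.PlanningError and nothing moves.
- bot.close_job(): hands the job in, once; it reports no verdict.
Trained networks look in the newest picture that a camera, given by its name, has taken for a name from the list of things; names that differ only in an ending like _2 or _b are one class to them, and where a whole thing is asked for, a point or a joint stands for the part that bears it (a point fixed in the world has none). Each returns a list of dicts, best first, with "confidence" (0 to 1); they miss things now and then, are a little off and sometimes report something else, mostly with a low value. They report only what shows in the picture. A call takes as long as a camera call. They do not tell look-alikes from the thing itself.
- bot.search_frame(camera, thing): "bbox" ([left, top, width, height] in pixels, round what is visible of it).
Readings, each from a call of its own:
- bot.read_clock(): time.
- bot.read_joint_positions(): joint angles.
- bot.read_joint_vel(): joint speeds.
- bot.read_joint_efforts(): joint torques, N m.
- bot.read_position(): TCP position.
- bot.read_tool_rot(): TCP orientation.
- bot.read_ft_force(): force on the tool from outside, world axes, zero at the start.
- bot.read_moment(): the same for the moment, N m.
- bot.read_gripper_width(): opening from 0.0 (shut) to 1.0 (fully open).
Only numpy, scipy, OpenCV 4.12 (cv2) and the standard library are available. Lean on these libraries where they do the work, as an engineer would, in place of code of your own. Each camera call takes 0.05 s, during which the arm holds its last target.

## Task

Sort the mixed consumables on the laboratory bench into the trays where they belong: the two square bottles go into the tray with two square bays and the two round jars into the tray with two round wells, one to each bay or well, and the long cassette goes into the tray with the single long trough. Everything must end up standing upright, right side up and down on the floor of its tray.

Things in the scene. Friction and masses are not known exactly. Their poses are not given: they have to be found in the camera images.
- bottle1_mid (a point): square reagent bottle (one of two alike), white plastic with a paper label, standing loose on the bench: body 36 x 36 mm in plan and 56 mm high, then a short shoulder and a round grey cap 25 mm in diameter up to 78 mm; about 0.11 kg. The point is its centre, 39 mm above its underside; z is up, x and y are square to its sides.
- bottle2_mid (a point): square reagent bottle (one of two alike), white plastic with a paper label, standing loose on the bench: body 36 x 36 mm in plan and 56 mm high, then a short shoulder and a round grey cap 25 mm in diameter up to 78 mm; about 0.11 kg. The point is its centre, 39 mm above its underside; z is up, x and y are square to its sides.
- jar1_mid (a point): round control jar (one of two alike), white plastic with a white lid of nearly the same width (39 mm), standing loose on the bench: 40 mm in diameter, 56 mm high (the lid is the top 16 mm); about 0.09 kg. The point is its centre, 28 mm above its underside; z is up.
- jar2_mid (a point): round control jar (one of two alike), white plastic with a white lid of nearly the same width (39 mm), standing loose on the bench: 40 mm in diameter, 56 mm high (the lid is the top 16 mm); about 0.09 kg. The point is its centre, 28 mm above its underside; z is up.
- cassette_mid (a point): long cuvette cassette, a white plastic block 100 x 30 mm in plan and 46 mm high with a row of ten grey bars across its top, standing loose on the bench on its 100 x 30 mm underside; about 0.10 kg. The point is its centre, 23 mm above its underside; x lies along its length, y across it, z up.
- square_tray: tray with two square bays side by side, 66 x 128 mm; white plastic with grey floor, fixed to the bench; floor 4 mm and rim 14 mm above the bench, so that hands or fingers wider than the opening must stay above 14 mm. Origin at the middle of its underside on the bench, z up, y along its long side. The bays, each 58 x 58 mm inside, have their centres at y = -31 mm and y = +31 mm (x = 0), with a 4 mm wall between them (also 14 mm high).
- round_tray: block with two round wells side by side, 76 x 144 mm; white plastic with grey floor, fixed to the bench; floor 4 mm and rim 14 mm above the bench, so that hands or fingers wider than the opening must stay above 14 mm. Origin at the middle of its underside on the bench, z up, y along its long side. The wells, each 62 mm in diameter, have their centres at y = -34 mm and y = +34 mm (x = 0).
- trough_tray: tray with one long trough, 60 x 130 mm; white plastic with grey floor, fixed to the bench; floor 4 mm and rim 14 mm above the bench, so that hands or fingers wider than the opening must stay above 14 mm. Origin at the middle of its underside on the bench, z up, y along its long side. The trough is 52 mm (x) by 122 mm (y) inside, centred on the origin, so the cassette's length goes along this tray's y; either way round will do.
Not all that is in view belongs to the job. Leave any brown look-alike of the part that bears jar2_mid alone.

How it is judged:
By the outcome, as a careful person would: the job done as asked, in the order asked, and still so for the second after the job is handed in, with the robot touching nothing.
It also fails if it takes over 112 s, if anything falls off the work surface, if the arm or the gripper's body presses on something with over 40 N, if the wrist force passes 120 N, or if a joint passes its speed limit or range.

## Working session

There is one attempt and no reset: what is moved stays moved. The work goes in short steps, each a Python script; the robot and the scene stay as the last script left them, time stands still between calls to the robot, and variables do not carry over. Pictures are saved under pics/ and viewed, and the job is handed in when it is done.

```bash
ls; mkdir -p pics
python3 - <<'E'
from cell import bot
import cv2
for n in ["scene","top","wrist"]:
    im=bot.camera(n); cv2.imwrite(f"pics/{n}0.png",im[:,:,::-1]); c=bot.calibration(n)
    print(n,{k:(v.round(4).tolist() if hasattr(v,'round') and not isinstance(v,float) else v) for k,v in c.items()})
print(bot.read_clock())
for cam in ["top","scene"]:
  for t in ["bottle1_mid","jar1_mid","cassette_mid","square_tray","round_tray","trough_tray"]:
    print(cam,t,[([round(x) for x in d["bbox"]],round(d["confidence"],2)) for d in bot.search_frame(cam,t)])
print(bot.read_clock())
E
```

```text
pics
scene {'mtx': [[359.7846, 0.0, 253.3324], [0.0, 359.7846, 193.3018], [0.0, 0.0, 1.0]], 'k1': -0.06451923117705155, 'extrinsics': [[0.5095, 0.8604, 0.0114, -0.2501], [0.4609, -0.2617, -0.848, -0.1876], [-0.7266, 0.4373, -0.5299, 1.2708], [0.0, 0.0, 0.0, 1.0]]}
top {'mtx': [[431.9214, 0.0, 261.176], [0.0, 431.9214, 193.952], [0.0, 0.0, 1.0]], 'k1': -0.16441878208159372, 'extrinsics': [[-0.0203, -0.9997, -0.0102, -0.003], [-0.9962, 0.0211, -0.085, 0.4842], [0.0852, 0.0085, -0.9963, 0.9811], [0.0, 0.0, 0.0, 1.0]]}
wrist {'mtx': [[273.0988, 0.0, 253.4718], [0.0, 273.0988, 194.8191], [0.0, 0.0, 1.0]], 'k1': -0.01162373810572243, 'hand_eye': [[1.0, -0.0001, -0.0004, -0.0007], [0.0004, -0.3078, 0.9515, -0.1418], [-0.0003, -0.9515, -0.3078, 0.0776], [0.0, 0.0, 0.0, 1.0]]}
0.15
top bottle1_mid [([110, 224, 27, 19], 0.75)]
top jar1_mid [([177, 199, 18, 14], 0.63)]
top cassette_mid [([251, 171, 25, 44], 0.56)]
top square_tray [([358, 144, 59, 39], 0.81)]
top round_tray [([92, 153, 62, 44], 0.92)]
top trough_tray [([239, 103, 55, 30], 0.91)]
scene bottle1_mid [([313, 142, 21, 26], 0.66), ([287, 167, 20, 24], 0.5)]
scene jar1_mid [([289, 169, 17, 25], 0.62)]
scene cassette_mid [([238, 185, 20, 38], 0.71)]
scene square_tray [([108, 247, 63, 36], 0.79)]
scene round_tray [([338, 171, 44, 30], 0.95)]
scene trough_tray [([251, 234, 69, 35], 0.72)]
0.75
```

Run:
```python
import cv2
a=cv2.imread("pics/top0.png");b=cv2.imread("pics/scene0.png")
cv2.imwrite("pics/topc.png",cv2.resize(a[80:280,60:460],(800,400),interpolation=3))
cv2.imwrite("pics/scenec.png",cv2.resize(b[110:310,80:400],(800,500),interpolation=3))
```

```text
(no output)
```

View pics/top0.png

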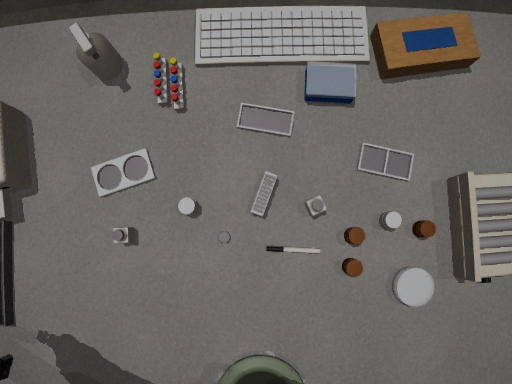

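View pics/scene0.png

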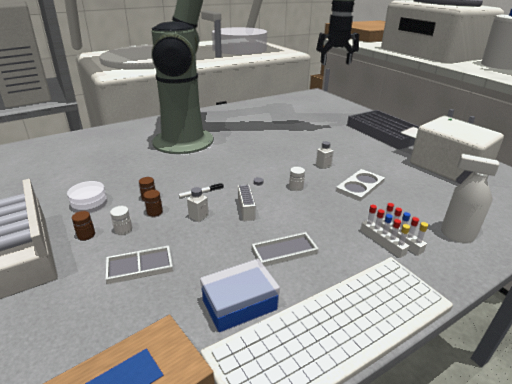

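```bash
sleep 1
```

```text
(no output)
```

View pics/topc.png

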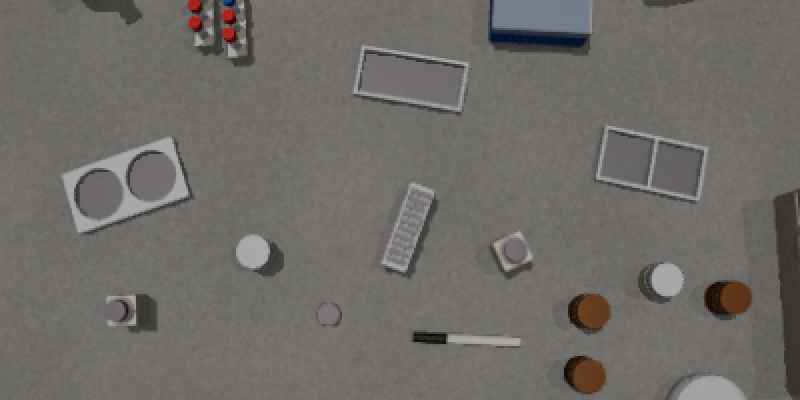

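View pics/scenec.png

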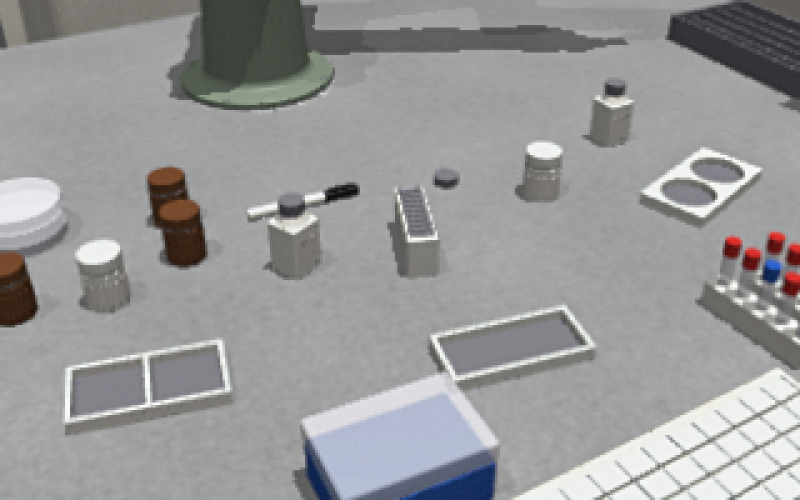

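View pics/wrist0.png

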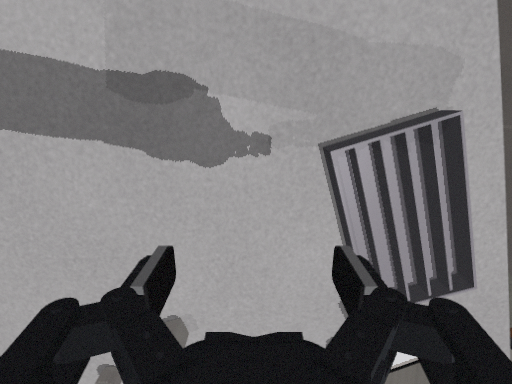

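The top view shows these candidates:
- **Bottles:** square with grey caps, at (121,235) and (316,206).
- **Jars:** white at (187,207) and (393,220). The brown look-alikes at (356,236), (353,268) and (425,229) stay untouched.
- **Cassette:** (264,194).
- **Not part of the job:** the loose grey disc at (224,238), the pen and the white dish at (413,287).
- **Trays:** round (123,173), trough (266,119) and square (386,161).

Next I'll measure positions with the calibration.

```bash
cat > h.py <<'E'
import numpy as np, cv2
from cell import bot
def ray(cam,uv):
    c=bot.calibration(cam);K=np.array(c["mtx"]);T=np.array(c["extrinsics"])
    p=cv2.undistortPoints(np.array(uv,float).reshape(-1,1,2),K,np.array([c["k1"],0,0,0.])).reshape(-1,2)
    d=np.c_[p,np.ones(len(p))]@T[:3,:3]; o=-T[:3,:3].T@T[:3,3]
    return o,d
def p2w(cam,uv,z):
    o,d=ray(cam,uv); return o+d*((z-o[2])/d[:,2])[:,None]
def w2p(cam,P):
    c=bot.calibration(cam);T=np.array(c["extrinsics"])
    r,_=cv2.Rodrigues(T[:3,:3]); q,_=cv2.projectPoints(np.array(P,float).reshape(-1,1,3),r,T[:3,3],np.array(c["mtx"]),np.array([c["k1"],0,0,0.])); return q.reshape(-1,2)
def rect(img,cam,z,x0,x1,y0,y1,s=0.0005):
    # rows: x from high to low; cols: y from high to low
    X=np.arange(x1,x0,-s);Y=np.arange(y1,y0,-s)
    G=np.stack(np.meshgrid(X,Y,indexing='ij')+[np.full((len(X),len(Y)),z)] if False else [*np.meshgrid(X,Y,indexing='ij'),np.full((len(X),len(Y)),z)],-1)
    uv=w2p(cam,G.reshape(-1,3)).reshape(len(X),len(Y),2).astype(np.float32)
    return cv2.remap(img,uv[...,0],uv[...,1],cv2.INTER_CUBIC)
E
python3 - <<'E'
from h import *
im=cv2.imread("pics/top0.png")
pts={"b1":(121,235,.078),"b2":(317,205,.078),"j1":(187,206,.056),"j2":(393,220,.056),"br1":(356,236,.05),"br2":(353,268,.05),"br3":(425,229,.05),"cas":(264,194,.046),"rt":(123,173,.014),"tt":(266,119.5,.014),"st":(386.5,161.5,.014),"disc":(224,238,.01)}
tiles=[]
for n,(u,v,z) in pts.items():
    w=p2w("top",[(u,v)],z)[0]; print(n,w.round(3),"r",np.hypot(*w[:2]).round(3), "scene px",w2p("scene",[w]).round(0)[0])
    if n in("b1","b2","cas","rt","tt","st","j1","j2"):
        t=rect(im,"top",z,w[0]-.1,w[0]+.1,w[1]-.1,w[1]+.1,.001)
        cv2.putText(t,n,(5,15),0,.5,(0,255,255),1); tiles.append(t)
cv2.imwrite("pics/tiles.png",np.vstack([np.hstack(tiles[:4]),np.hstack(tiles[4:])]))
g=cv2.cvtColor(im,cv2.COLOR_BGR2GRAY)
def mr(u,v,z,thr,R=40):
    m=np.zeros_like(g);m[v-R:v+R,u-R:u+R]=(g[v-R:v+R,u-R:u+R]>thr)*255
    cs,_=cv2.findContours(m,cv2.RETR_EXTERNAL,cv2.CHAIN_APPROX_NONE)
    c=min(cs,key=lambda c:-cv2.pointPolygonTest(cv2.convexHull(c).astype(np.float32),(u,v),True))
    W=p2w("top",c.reshape(-1,2),z)[:,:2].astype(np.float32)
    return cv2.minAreaRect(W*1000)
for n,u,v,z in [("rt",123,173,.014),("tt",266,119,.014),("st",386,161,.014),("cas",264,194,.046),("b1",121,235,.056),("b2",316,206,.056),("j1",187,206,.056),("j2",393,219,.056)]:
    for thr in (130,150): print(n,thr,mr(u,v,z,thr))
E
```

```text
b1 [0.394 0.299 0.078] r 0.495 scene px [323. 143.]
b2 [ 0.452 -0.135  0.078] r 0.472 scene px [196. 189.]
j1 [0.457 0.154 0.056] r 0.483 scene px [296. 170.]
j2 [ 0.416 -0.309  0.056] r 0.518 scene px [119. 210.]
br1 [ 0.382 -0.225  0.05 ] r 0.443 scene px [151. 195.]
br2 [ 0.311 -0.216  0.05 ] r 0.378 scene px [146. 182.]
br3 [ 0.393 -0.386  0.05 ] r 0.551 scene px [ 82. 217.]
cas [ 0.482 -0.02   0.046] r 0.482 scene px [245. 194.]
rt [0.542 0.317 0.014] r 0.628 scene px [359. 182.]
tt [ 0.662 -0.028  0.014] r 0.663 scene px [283. 246.]
st [ 0.556 -0.313  0.014] r 0.638 scene px [137. 262.]
disc [0.384 0.076 0.01 ] r 0.391 scene px [257. 180.]Traceback (most recent call last):
  File "<stdin>", line 10, in <module>
    return _nx.concatenate(arrs, 1, dtype=dtype, casting=casting)
           ~~~~~~~~~~~~~~~^^^^^^^^^^^^^^^^^^^^^^^^^^^^^^^^^^^^^^^
ValueError: all the input array dimensions except for the concatenation axis must match exactly, but along dimension 0, the array at index 0 has size 200 and the array at index 2 has size 201
```

Projecting the top-view points into the scene camera gives the right items, so the two views agree. The script failed on a tile-size mismatch, so I'll fix that.

Run:
```python
from h import *
im=cv2.imread("pics/top0.png")
pts={"b1":(121,235,.056),"b2":(317,206,.056),"j1":(187,206,.056),"j2":(393,220,.056),"cas":(264,194,.046),"rt":(123,173,.014),"tt":(266,119.5,.014),"st":(386.5,161.5,.014)}
tiles=[]
for n,(u,v,z) in pts.items():
    w=p2w("top",[(u,v)],z)[0]
    t=cv2.resize(rect(im,"top",z,w[0]-.1,w[0]+.1,w[1]-.1,w[1]+.1,.001),(200,200))
    cv2.putText(t,n,(5,15),0,.5,(0,255,255),1); tiles.append(t)
cv2.imwrite("pics/tiles.png",np.vstack([np.hstack(tiles[:4]),np.hstack(tiles[4:])]))
g=cv2.cvtColor(im,cv2.COLOR_BGR2GRAY)
def mr(u,v,z,thr,R=40):
    m=np.zeros_like(g);m[v-R:v+R,u-R:u+R]=(g[v-R:v+R,u-R:u+R]>thr)*255
    cs,_=cv2.findContours(m,cv2.RETR_EXTERNAL,cv2.CHAIN_APPROX_NONE)
    c=max(cs,key=lambda c:cv2.pointPolygonTest(cv2.convexHull(c).astype(np.float32),(u,v),True))
    W=p2w("top",c.reshape(-1,2),z)[:,:2].astype(np.float32)
    return [np.round(q,1) for q in cv2.minAreaRect(W*1000)]
for n,u,v,z in [("rt",123,173,.014),("tt",266,119,.014),("st",386,161,.014),("cas",264,194,.046),("b1",121,235,.056),("b2",316,206,.056),("j1",187,206,.056),("j2",393,219,.056)]:
    for thr in (120,140): print(n,thr,mr(u,v,z,thr))
```

```text
rt 120 [array([545. , 320.8]), array([ 77.8, 145.4]), np.float64(17.6)]
rt 140 [array([544.5, 320.3]), array([ 75.9, 143.4]), np.float64(17.3)]
tt 120 [array([664.9, -26.1]), array([132. ,  61.2]), np.float64(78.9)]
tt 140 [array([664.9, -26. ]), array([129.1,  59.6]), np.float64(78.9)]
st 120 [array([ 556.9, -311.9]), array([131. ,  67.7]), np.float64(76.9)]
st 140 [array([ 557. , -311.5]), array([127.1,  66.1]), np.float64(76.6)]
cas 120 [array([484.2, -18.5]), array([30.4, 99.8]), np.float64(69.0)]
cas 140 [array([486.3, -15.2]), array([0., 0.]), np.float64(0.0)]
b1 120 [array([404.5, 309.2]), array([33.3, 15.9]), np.float64(89.3)]
b1 140 [array([407.8, 296.9]), array([18.2,  8.8]), np.float64(50.9)]
b2 120 [array([ 454.8, -135.4]), array([34. , 35.3]), np.float64(25.1)]
b2 140 [array([ 437. , -128.1]), array([13.,  6.]), np.float64(62.1)]
j1 120 [array([458.6, 156.2]), array([36.4, 38.3]), np.float64(89.5)]
j1 140 [array([459.2, 156.7]), array([35.4, 36.6]), np.float64(44.0)]
j2 120 [array([ 418. , -310.7]), array([34.9, 36.2]), np.float64(87.8)]
j2 140 [array([ 417.1, -310.2]), array([34.9, 35.9]), np.float64(60.7)]
```

View pics/tiles.png

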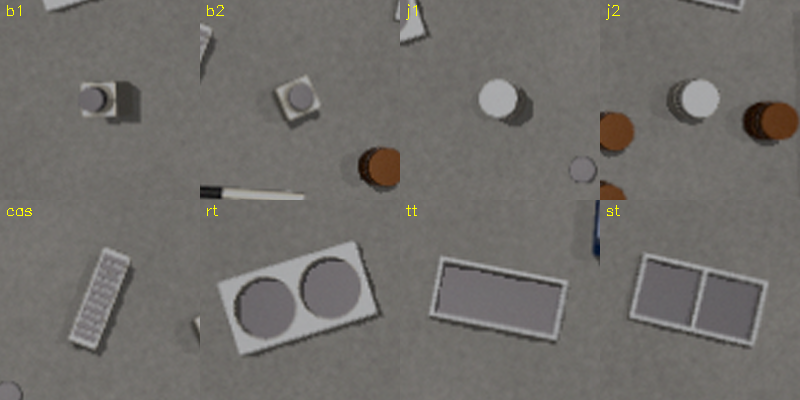

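```bash
cat >> h.py <<'E'
rad=np.deg2rad
def q(th): return [0,np.cos(th/2),np.sin(th/2),0]
def choose(p,th):
    best=None;j0=np.array(bot.read_joint_positions())
    for t in (th,th+np.pi,th-np.pi):
        j=bot.solve_ik(p,q(t))
        if j is None: continue
        j=np.array(j); c=abs(j[5]-0)+.5*abs(j-j0).max()   # prefer centred last joint
        if best is None or c<best[0]: best=(c,t,j)
    return best
HI=0.17
TR={"sq":((.557,-.3117),rad(-13.2),.031),"rd":((.5447,.3205),rad(17.5),.034),"tr":((.6649,-.026),rad(-11.1),0.)}
def slot(t,s):
    (x,y),yaw,d=TR[t]; return np.array([x-np.sin(yaw)*d*s,y+np.cos(yaw)*d*s]),yaw
def pick(xy,th,z,force=40,op=1.0):
    bot.set_gripper(op)
    c=choose([*xy,HI],th); print("pick j",c[2].round(2))
    bot.move_pose([*xy,HI],q(c[1]))
    hit=bot.move_linear([*xy,z],speed=.15,until_force=12)
    print("hit",hit,bot.read_position())
    bot.set_gripper(0,grasp_force=force); print("w",bot.read_gripper_width()*85)
    bot.move_linear([*xy,HI],speed=.2); print("w up",bot.read_gripper_width()*85, bot.read_clock())
def place(xy,th,z,op=.8):
    c=choose([*xy,HI],th); print("place j",c[2].round(2))
    bot.move_pose([*xy,HI],q(c[1]))
    bot.move_linear([*xy,z+.02],speed=.2)
    hit=bot.move_linear([*xy,z+.003],speed=.04,until_force=5)
    print("hit",hit,bot.read_position(),bot.read_gripper_width()*85)
    bot.set_gripper(op)
    bot.move_linear([*xy,HI],speed=.2); print(bot.read_clock())
E
python3 - <<'E'
from h import *
print(p2w("top",[(121,235),(120.3,235.2)],.056), p2w("top",[(317,206)],.056))
print(bot.read_position(),bot.read_tool_rot())
for n,xy,th in [("b1",(.395,.305),0),("b1s",slot("sq",1)[0],slot("sq",1)[1]),("b2",(.4545,-.135),rad(25)),("b2s",slot("sq",-1)[0],slot("sq",-1)[1]),("j1",(.4588,.1563),0),("j1s",slot("rd",1)[0],rad(17.5)),("j2",(.4175,-.3105),0),("c",(.4842,-.0185),rad(69)),("cs",slot("tr",0)[0],rad(-11.1))]:
    for z in (HI,.016):
        c=choose([*xy,z],th);print(n,np.round(xy,3),None if c is None else (round(c[1],2),c[2].round(2)))
E
```

```text
[[0.3942436  0.30681597 0.056     ]
 [0.39380562 0.30847336 0.056     ]] [[ 0.45135433 -0.1375021   0.056     ]]
[0.16770021 0.52383946 0.23129843] [ 0.57116539 -0.57115666 -0.416885    0.41684177]
b1 [0.395 0.305] None
b1 [0.395 0.305] None
b1s [ 0.564 -0.282] None
b1s [ 0.564 -0.282] (np.float64(-0.23), array([-0.09,  1.49,  0.37,  2.02, -1.43,  3.14]))
b2 [ 0.454 -0.135] None
b2 [ 0.454 -0.135] None
b2s [ 0.55  -0.342] None
b2s [ 0.55  -0.342] None
j1 [0.459 0.156] (3.14, array([-0.46,  1.07, -0.31,  1.76,  1.11, -3.14]))
j1 [0.459 0.156] (0, array([ 0.67,  1.51,  0.44,  2.07, -0.9 , -3.14]))
j1s [0.534 0.353] (np.float64(3.45), array([-0.02,  1.22,  0.18,  2.1 ,  1.25, -3.14]))
j1s [0.534 0.353] (np.float64(3.45), array([-0.02,  1.48,  0.35,  2.01,  1.25, -3.14]))
j2 [ 0.418 -0.31 ] None
j2 [ 0.418 -0.31 ] None
c [ 0.484 -0.018] None
c [ 0.484 -0.018] None
cs [ 0.665 -0.026] None
cs [ 0.665 -0.026] None
```

Run:
```python
from scipy.spatial.transform import Rotation as R
w,x,y,z=0.57116539,-0.57115666,-0.416885,0.41684177
print(R.from_quat([x,y,z,w]).as_matrix().round(3))
```

```text
[[ 0.305  0.    -0.952]
 [ 0.952  0.     0.305]
 [ 0.    -1.    -0.   ]]
```

```bash
cat >> h.py <<'E'
from scipy.spatial.transform import Rotation as Rot
def q(th):
    c,s=np.cos(th),np.sin(th)
    x,y,z,w=Rot.from_matrix([[c,0,-s],[s,0,c],[0,-1,0]]).as_quat(); return [w,x,y,z]
E
python3 - <<'E'
from h import *
for n,xy,th in [("b1",(.394,.308),0),("b1'",(.394,.308),np.pi/2),("b1s",slot("sq",1)[0],slot("sq",1)[1]),("b2",(.4545,-.136),rad(25)),("b2'",(.4545,-.136),rad(-65)),("b2s",slot("sq",-1)[0],slot("sq",-1)[1]),("j1",(.4588,.1563),0),("j1s",slot("rd",1)[0],rad(17.5)),("j2s",slot("rd",-1)[0],rad(17.5)),("j2",(.4175,-.3105),0),("c",(.4842,-.0185),rad(69)),("cs",slot("tr",0)[0],rad(-11.1))]:
    for z in (HI,.016):
        c=choose([*xy,z],th);print(n,np.round(xy,3),None if c is None else (round(c[1],2),c[2].round(2)))
E
```

```text
b1 [0.394 0.308] (3.14, array([ 0.52,  0.29, -0.42,  0.87,  0.  , -1.06]))
b1 [0.394 0.308] (3.14, array([ 0.52,  0.5 , -0.58,  0.49,  0.  , -1.06]))
b1' [0.394 0.308] (1.57, array([ 0.52,  0.29, -0.42,  0.87,  0.  ,  0.52]))
b1' [0.394 0.308] (1.57, array([ 0.52,  0.5 , -0.58,  0.49,  0.  ,  0.52]))
b1s [ 0.564 -0.282] (np.float64(-0.23), array([-0.58,  0.52, -0.06,  1.  ,  0.  ,  1.22]))
b1s [ 0.564 -0.282] (np.float64(-0.23), array([-0.58,  0.68, -0.22,  0.68,  0.  ,  1.22]))
b2 [ 0.454 -0.136] (np.float64(0.44), array([-0.45,  0.24, -0.48,  0.85,  0.  ,  0.69]))
b2 [ 0.454 -0.136] (np.float64(0.44), array([-0.45,  0.46, -0.65,  0.46,  0.  ,  0.69]))
b2' [ 0.454 -0.136] (np.float64(2.01), array([-0.45,  0.24, -0.48,  0.85,  0.  , -0.88]))
b2' [ 0.454 -0.136] (np.float64(2.01), array([-0.45,  0.46, -0.65,  0.46,  0.  , -0.88]))
b2s [ 0.55  -0.342] (np.float64(-0.23), array([-0.67,  0.55, -0.  ,  1.02,  0.  ,  1.13]))
b2s [ 0.55  -0.342] (np.float64(-0.23), array([-0.67,  0.7 , -0.16,  0.71,  0.  ,  1.13]))
j1 [0.459 0.156] (0, array([ 0.18,  0.26, -0.45,  0.86,  0.  ,  1.75]))
j1 [
[... 221 characters left out ...]
 0.69,  0.  ,  1.73]))
j2s [0.555 0.288] (np.float64(0.31), array([ 0.36,  0.51, -0.07,  0.99,  0.  ,  1.63]))
j2s [0.555 0.288] (np.float64(0.31), array([ 0.36,  0.67, -0.23,  0.67,  0.  ,  1.63]))
j2 [ 0.418 -0.31 ] (0, array([-0.78,  0.32, -0.36,  0.88,  0.  ,  0.79]))
j2 [ 0.418 -0.31 ] (0, array([-0.78,  0.52, -0.53,  0.52,  0.  ,  0.79]))
c [ 0.484 -0.018] (np.float64(1.2), array([-0.19,  0.26, -0.45,  0.86,  0.  ,  0.18]))
c [ 0.484 -0.018] (np.float64(1.2), array([-0.19,  0.47, -0.62,  0.47,  0.  ,  0.18]))
cs [ 0.665 -0.026] (np.float64(-0.19), array([-0.15,  0.58,  0.05,  1.04,  0.  ,  1.61]))
cs [ 0.665 -0.026] (np.float64(-0.19), array([-0.15,  0.73, -0.11,  0.74,  0.  ,  1.61]))
```

Run:
```python
from h import *
pick((.394,.308),np.pi/2,.018)
cv2.imwrite("pics/s1.png",bot.camera("scene")[:,:,::-1])
p,t=slot("sq",1); place(p,t,.022)
cv2.imwrite("pics/s2.png",bot.camera("scene")[:,:,::-1]);cv2.imwrite("pics/t2.png",bot.camera("top")[:,:,::-1]);cv2.imwrite("pics/w2.png",bot.camera("wrist")[:,:,::-1])
a=cv2.imread("pics/s1.png");b=cv2.imread("pics/s2.png");c=cv2.imread("pics/w2.png");d=cv2.imread("pics/t2.png")
cv2.imwrite("pics/m2.png",cv2.resize(np.vstack([np.hstack([a,b]),np.hstack([c,d])]),(800,600),interpolation=3))
```

```text
pick j [ 0.52  0.29 -0.42  0.87  0.    0.52]
hit False [0.39454106 0.3085039  0.01867909]
w 35.415424983681206
w up 35.316532938100735 4.7583
place j [-0.58  0.52 -0.06  1.    0.    1.22]
hit False [ 0.56391226 -0.28143384  0.02477136] 35.624815680913805
9.6583
```

View pics/m2.png

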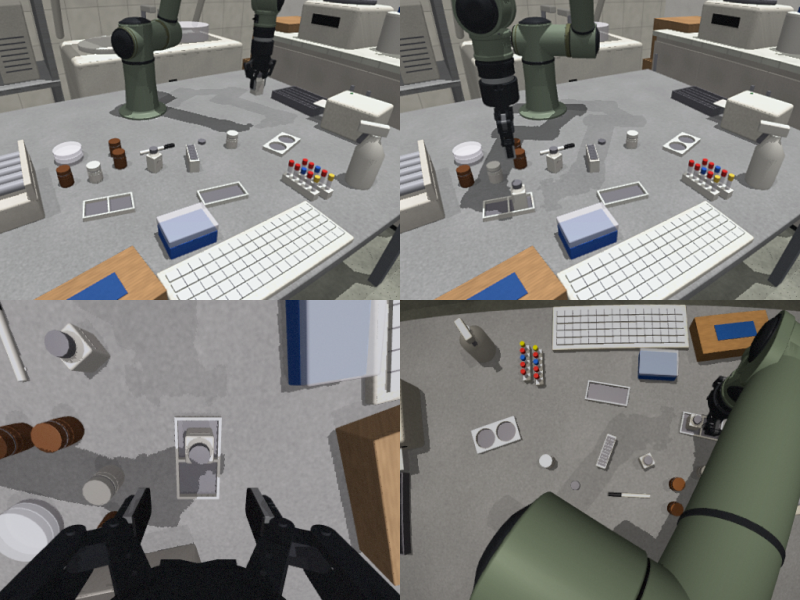

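Bottle 1 stands upright in its bay: (517,187) in the scene tile and (198,443) in the wrist tile. Bottle 2 is next, and I'll lower it closer to the floor before letting go.

```bash
sed -i 's/z+.003\]/z+.0005]/' h.py
python3 - <<'E'
from h import *
pick((.454,-.135),rad(25),.018)
p,t=slot("sq",-1); place(p,t,.022,op=.7)
c=bot.camera("wrist")[:,:,::-1]
pick((.4175,-.3105),0,.016)
s=bot.camera("scene")[:,:,::-1]
p,t=slot("rd",-1); place(p,t,.020,op=.75)
c2=bot.camera("wrist")[:,:,::-1];d=bot.camera("scene")[:,:,::-1]
cv2.imwrite("pics/m3.png",cv2.resize(np.vstack([np.hstack([c,s]),np.hstack([c2,d])]),(800,600),interpolation=3))
E
```

```text
pick j [-0.45  0.24 -0.48  0.85  0.    0.69]
hit False [ 0.45465338 -0.13542775  0.01847396]
w 35.29715566070662
w up 35.62551489976978 13.475
place j [-0.67  0.55 -0.    1.02  0.    1.13]
hit True [ 0.54961943 -0.34171803  0.02250607] 35.448014472827026
16.925
pick j [-0.78  0.32 -0.36  0.88  0.    0.79]
hit False [ 0.41818057 -0.31102279  0.01660357]
w 38.711695703340595
w up 38.522971823421614 20.5417
place j [ 0.36  0.51 -0.07  0.99  0.    1.63]
hit True [0.55469042 0.28804127 0.02074574] 38.63395407791267
25.3583
```

View pics/m3.png

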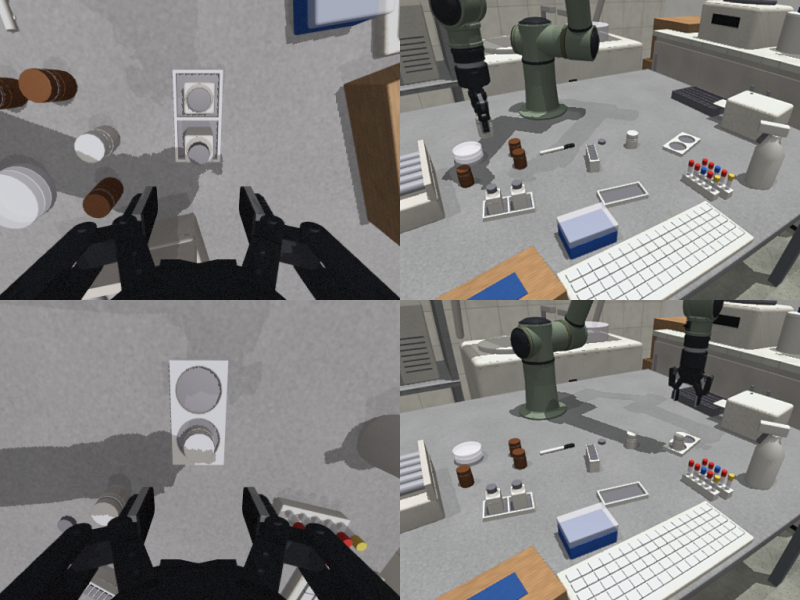

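Both bottles are in their bays, and jar 2 is in a well at (198,437) in the lower left tile. The brown jars haven't moved. Next are jar 1 and the cassette.

Run:
```python
from h import *
pick((.4588,.1563),0,.016)
p,t=slot("rd",1); place(p,t,.020,op=.75)
c=bot.camera("wrist")[:,:,::-1];s=bot.camera("scene")[:,:,::-1]
pick((.4842,-.0185),rad(69),.014)
p,t=slot("tr",0); place(p,t,.018,op=.75)
c2=bot.camera("wrist")[:,:,::-1]
bot.goto_joints([1.127, 0.326, -0.193, 1.052, 0, 1.437])
d=bot.camera("scene")[:,:,::-1];t=bot.camera("top")[:,:,::-1]
cv2.imwrite("pics/tend.png",t);cv2.imwrite("pics/send.png",d)
cv2.imwrite("pics/m4.png",cv2.resize(np.vstack([np.hstack([c,s]),np.hstack([c2,d])]),(800,600),interpolation=3))
cv2.imwrite("pics/tc4.png",cv2.resize(t[80:280,60:460],(800,400),interpolation=3))
cv2.imwrite("pics/sc4.png",cv2.resize(d[110:310,80:400],(800,500),interpolation=3))
print(bot.read_clock())
```

```text
pick j [ 0.18  0.26 -0.45  0.86  0.    1.75]
hit False [0.45953156 0.15657028 0.01652562]
w 38.35065440560454
w up 38.5452616177322 29.0833
place j [ 0.47  0.54 -0.03  1.01  0.    1.73]
hit True [0.53420538 0.35286047 0.02070442] 38.43420115510837
32.5
pick j [-0.19  0.26 -0.45  0.86  0.    0.18]
hit False [ 0.48485115 -0.01848246  0.01457794]
w 29.33446519076396
w up 29.45558862583639 37.025
place j [-0.15  0.58  0.05  1.04  0.    1.61]
hit True [ 0.66446447 -0.02591916  0.01839708] 29.155731939544886
40.9667
43.75
```

View pics/m4.png

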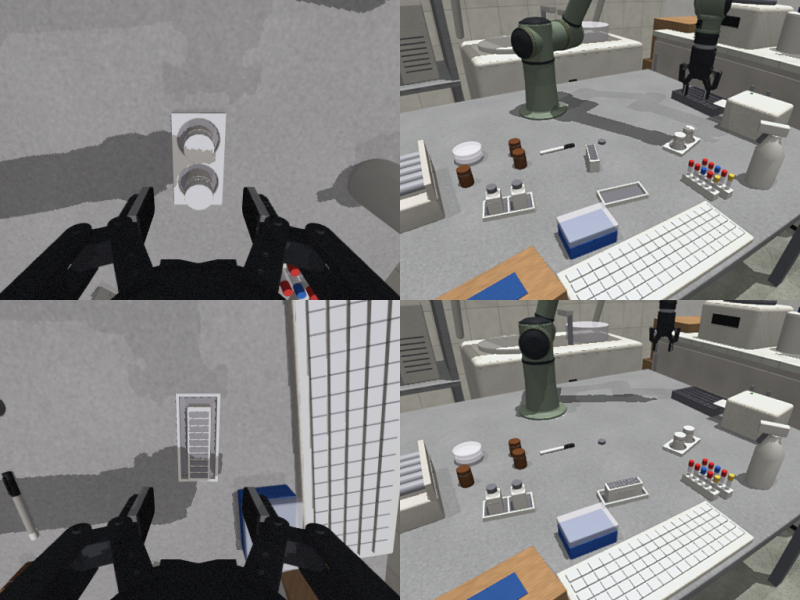

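View pics/tc4.png

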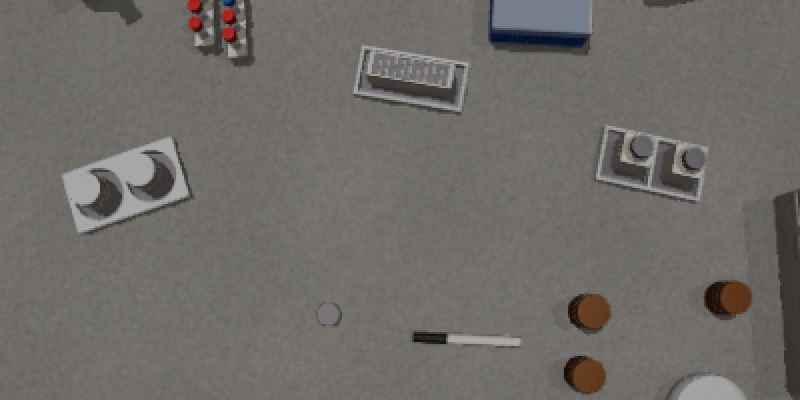

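View pics/sc4.png

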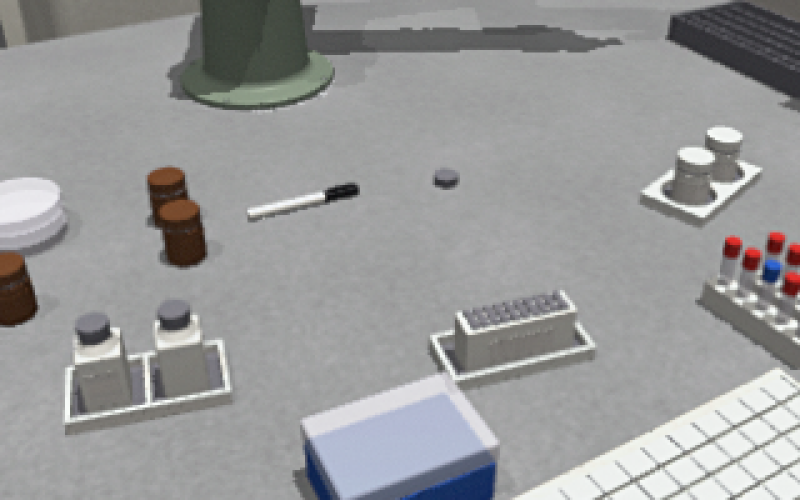

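Everything looks seated. Before handing in, I'll compare each top centre with where it should appear if the item stands on its tray floor.

Run:
```python
from h import *
im=cv2.imread("pics/tend.png");im2=cv2.imread("pics/send.png")
for t,s,z in [("sq",1,.082),("sq",-1,.082),("rd",1,.06),("rd",-1,.06),("tr",0,.05)]:
    p,_=slot(t,s)
    for n,i in (("top",im),("scene",im2)):
        u=w2p(n,[[*p,z]])[0]; cv2.drawMarker(i,tuple(int(round(x)) for x in u),(0,0,255),0,5)
cv2.imwrite("pics/chk.png",np.vstack([cv2.resize(im[80:220,60:460],(800,280),interpolation=3),cv2.resize(im2[140:270,80:400],(800,320),interpolation=3)]))
```

```text
(no output)
```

View pics/chk.png

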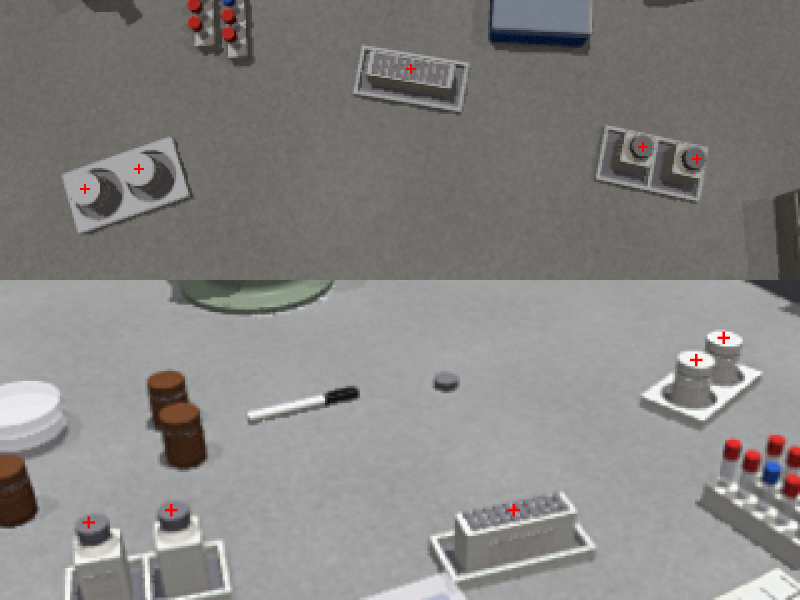

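All five predicted top centres fall on the caps, lids and cassette top in both views, within a few millimetres.

```bash
python3 -c "
from cell import bot
bot.close_job()"
```

```text
the job is handed in; nothing more can be done
```

The job is done and handed in. The two bottles are in the square bays, the two white jars in the round wells and the cassette in the long trough. The arm was back at its start pose, touching nothing, at about 44 s of the 112 s allowed.

- **Final pictures:** everything stands upright. In both fixed views the predicted top centres match to within a few millimetres. The brown jars and other items were not touched.
- **Gripper widths:** about 35.5 mm on the bottles, 38.5 mm on the jars and 29.3 mm on the cassette. These fit the sizes given.
- **One difference:** the first bottle was released about 2 mm above its floor, with no contact felt. The pictures show it settled upright. The other four stopped on floor contact.

No check failed.

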